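Click the depth-stop wheel round to the red stop

ROBOT

A 7-joint arm with a two-finger parallel gripper is mounted at the origin on a cart in front of the work surface, level with it; the furniture and walls round the work are solid. World frame = base frame: x ahead of the robot, y to its left, z up, the work surface at z = 0. Lengths are in m, angles in degrees, forces in N, time in s.
With the tool pointing down it reaches from about 0.4 to 0.85 m from the base axis. Payload 4.4 kg.
Tool frame: the origin (TCP) lies midway between the tips of the shut fingers; the grasp point (between the pads) lies 19 mm behind it; z points along the fingers, y is the line along which they close (so a half turn about z gives the same grasp; the last joint's range is limited). The gripper opens to 94 mm and grips with 3 to 60 N. Pads are 16 mm wide; open, the fingers measure 119 mm over their backs; the gripper's body (75 mm by 177 mm) begins 78 mm behind the grasp point.
Start: joints at [60.974, 36.005, 2.206, 86.941, -1.547, 57.084, -1.146], TCP at [0.277, -0.588, 0.205] pointing down, gripper open.
Joint ranges: [-175.42, 175.42], [-21.48, 121.26], [-71.46, 75.88], [10.55, 141.38], [-63.04, 243.04], [13.31, 113.54], [-168.57, 168.57]. Speed limits (degrees/s): [147.25, 147.25, 180, 180, 180, 180, 180].

INTERFACE

Orientations are given as a 3x3 rotation matrix whose columns are the frame's x, y, z axes.
In Python, from bench import robot gives the robot as it stands.
- The arm moves only by the tool move_arm, never from a script. Its argument "deltas" is a list of rows, each a list of 4 numbers: the shift along the tool's x, y, z each as a share of 0.5 m, from -1 to 1, then the turn about the tool's z as a share of pi/2 rad, from -1 to 1. In form: [[dx, dy, dz, yaw], ...]. A call has 1 to 8 rows; each row shifts and turns the commanded pose from where the row before left it, along the tool's axes as they then stand; what a row does not reach is not made up. A row lasts 1/12 s, in which the tool goes at most 41.7 mm and 7.16 degrees, less where a joint would pass 70% of its speed; a pose out of reach is approached as far as the arm can. A call with a number of a shift or a turn outside -1 to 1 is refused whole. A call with a gripper value outside its range is refused whole. "fingers" is the closure in counts, from 0 (fully open) to 255 (shut), set as the call begins (left out, the last holds). The fingers move at their own pace and stop on an object; "grip_force" is the grip in N (left out, the last holds). Time passes only in rows, so rows that do not move let the fingers close. It gives the time, the measured TCP pose, the force, the opening and the grip force at its end, in the units of the state.
- robot.state(): the state, without advancing time (a new reading comes with each control period).
- robot.capture(name): name is "scene" or "side" or "wrist"; returns (picture, depth): 420x560x3 uint8, red, green, blue; 420x560 float32, m along the optical axis (not along the pixel's ray), 0 where there is no reading.
- robot.get_calibration(name): a dict with "mtx" (3x3 intrinsics, pixels), "k1" (the pictures are not rectified: a ray, as slopes to the right and down, at radius r is drawn at 1 + k1 r^2 times it, then the intrinsics apply), "position" and "rotation" of the camera in the world; the wrist camera has in their place "tool_from_camera" (4x4, takes a point from camera to tool coordinates, whose origin is the TCP and whose axes are the flange's). Camera axes: x right, y down, z forward; pixel columns grow to the right and rows downward; lengths in m; the calibration is good to about 2 mm. A picture is of the moment at which its call begins: read the wrist's pose just before it. get_calibration takes no time and is no camera call.
- robot.job_done(): hands the job in; it is judged then, once.
Trained networks look in the newest picture that a camera, given by its name, has taken for a name from the list of things; names that differ only in an ending like _2 or _b are one class to them, and where a whole thing is asked for, a point or a joint stands for the part that bears it (a point fixed in the world has none). Each returns a list of dicts, best first, with "conf" (0 to 1); they miss things now and then, are a little off and sometimes report something else, mostly with a low value. They report only what shows in the picture. A call takes as long as a camera call.
- robot.cut_out(camera, label): "pixels" (420x560 bool, what is visible of it) and "extent" ([centre column, centre row, width, height] in pixels, round what is visible of it).
The state is a dict: "clock": time; "q": joint angles; "dq": joint speeds; "joint_torque": joint torques, N m; "ee_pos": TCP position; "tool_rot": TCP orientation; "ft_force": force on the tool from outside, world axes, zero at the start; "torque": the same for the moment, N m; "gripper_width": finger opening in m; "grip_force": force on a finger pad.
Only numpy, scipy, OpenCV 4.12 (cv2) and the standard library are available. Lean on these libraries where they do the work, as an engineer would, in place of code of your own. Each camera call takes 0.05 s, during which the arm holds its last target. There are 200 camera calls.

TASK

On the blue depth-stop block, click the toothed aluminium wheel round anticlockwise (seen from above) until its red stop post stands under the brass depth rod. Push the edge of the wheel with a fingertip, gently and one click at a time, letting it settle in each notch, and do not run past the red post. Do not touch the stop posts, and leave the loose things round the block where they lie: nothing needs gripping or lifting.

Things in the scene. Friction and masses are not known exactly. Their poses are not given: they have to be found in the camera images.
- stop_block: Blue depth-stop block screwed to the worktop. Origin on the worktop, on the wheel's upright axis. Base plate 8 mm high (x -47 to 103, y -50 to 50 mm), on it a round drum 88 mm across up to z = 24 mm, under the wheel. An upright at x 72 to 88 mm, with an arm, carries a brass depth rod over the wheel. Its free -x side faces the robot, yaw within 0.45 rad.
- wheel (a joint): Turn of the click wheel, rad; grows anticlockwise from above. Notches every 0.785 (8 a turn): 0, 0.785 ..; red post under the rod at 3.927. Starts in one of the first four (seldom poised half way between two), so 2 to 5 clicks are needed. About 3 N at the edge leaves a notch; past half way (0.39) it snaps on by itself: a push of 0.5 to 0.7 rad makes one click. End stops at -0.6 and 6.0.
- tooth (a point): Middle of the flat face of one of the 8 teeth, 53 mm from the axis, 33 mm above the worktop; turns with the wheel. The same face recurs every 45 degrees. It is radial, on the tooth's clockwise side, from 46 to 60 mm radius: push it to turn the wheel anticlockwise. The tooth's other side slopes back to the disc over about 14 mm of rim.
- wheel_top (a point): Centre of the aluminium wheel's upper face, 40 mm above the worktop. The wheel is 14 mm thick (z = 26 to 40 mm), a disc of 46 mm radius with 8 raked teeth out to 60 mm radius. Between each flat face and the slope of the tooth next clockwise lies a free gap, about 22 mm along the rim at the disc and 37 mm at the tips, where a fingertip goes in.
- rod_tip (a point): Lower end of the brass depth rod, 8 mm across, 63 mm above the worktop, 34 mm from the wheel's axis on the block's +x side. The arm above it lies at z = 66 to 76 mm, x 22 to 88 mm of the block; the rod's top at 81 mm is the block's highest point. A small black clamp screw sticks out of the arm to y = 25 mm.
- red_post (a point): Near the top of the one red stop post, 10 mm across, 34 mm from the wheel's axis. The other seven posts on the wheel are black, on the same circle, 45 degrees apart; posts stand 4 to 17 mm above the wheel's top (up to z = 57 mm). No post is to be touched.
- clamp_bar (a point): Point on the top of a long silver clamp bar of the workshop, fixed, 24 mm wide and 49 mm high, that runs straight ahead of the robot over the worktop at y = -0.18 m, its underside 133 mm and its top 183 mm above the worktop: the arm must pass over it. A like bar runs at y = +0.47 m.
- sanding_block: Loose cork sanding block, 63 x 119 x 36 mm, origin under its centre. Bystander.
- pad_4: Loose brown wood offcut, 48 x 75 x 30 mm, origin under its centre. Bystander.
- wax_tin: Loose round green wax tin, 86 mm across, 30 mm high, origin under its centre. Bystander.
- pencil_stub: Loose yellow pencil stub, 99 mm long, 7 mm thick, origin under its centre. Bystander.
- tape_measure: Loose yellow tape measure, 36 x 99 x 66 mm, origin under its middle. Bystander.

How it is judged (in metres and radians):
On the way:
1. the wheel rests in the notch before the red post (3.14 rad, within 0.2), coming one click at a time (value of joint wheel between 2.942 and 3.342 rad), for 0.2 s.
At the end, for the whole second after the job is handed in: The wheel rests in its notch at 3.93 rad (within 0.12), with the red post under the depth rod (axes within 6 mm), turning slower than 0.1 rad/s, and the fingers are off the block (value of joint wheel between 3.807 and 4.047 rad and horizontal distance between red_post and rod_tip below 0.006 m and velocity of joint wheel between -0.1 and 0.1 rad/s and contact force between the fingers and stop_block below 0.1 N); the robot touches nothing.
It fails at once if the wheel was run past the red post (more than 0.55 rad beyond it) (value of joint wheel above 4.48 rad).
It fails at once if the wheel was turned backwards out of its first notch (value of joint wheel below -0.45 rad).
It fails at once if the stop posts were touched (contact force between any of the fingers, the arm and wheel_c0 above 0.5 N or contact force between any of the fingers, the arm and wheel_c1 above 0.5 N or contact force between any of the fingers, the arm and wheel_c2 above 0.5 N or contact force between any of the fingers, the arm and wheel_c3 above 0.5 N or contact force between any of the fingers, the arm and wheel_c4 above 0.5 N or contact force between any of the fingers, the arm and wheel_c5 above 0.5 N or contact force between any of the fingers, the arm and wheel_c6 above 0.5 N or contact force between any of the fingers, the arm and wheel_c7 above 0.5 N).
It fails at once if the block or wheel was pushed harder than 25 N (contact force between any of the fingers, the arm and stop_block above 25 N).
It fails at once if a loose thing (sanding block, offcut, wax tin, pencil stub, tape measure) was lifted or moved more than 15 mm (distance of any of sanding_block, pad_4, wax_tin, pencil_stub, tape_measure from where it was at the start of the episode above 0.015 m).
It also fails if it takes over 72 s, if anything falls off the work surface, if the arm or the gripper's body presses on something with over 40 N, if the wrist force passes 120 N, or if a joint passes its speed limit or range.

## Working session

There is one attempt and no reset: what is moved stays moved. The work goes in short steps, Python scripts to look and compute and a tool call to move; the robot and the scene stay as the last step left them, time stands still between calls to the robot, and variables do not carry over. Pictures are saved under pics/ and viewed, at most 10 in all, crops included, and the job is handed in when it is done.

Besides the shell and the picture viewer there is one more tool, called after "Request:" as name(argument=value, ...), one argument or row to a line, values as JSON. move_arm: Moves the arm, as the interface text tells. Its arguments: {"type":"object","properties":{"deltas":{"type":"array"},"fingers":{"type":"number"},"grip_force":{"type":"number"}},"required":["deltas"]}

```bash
ls; mkdir -p pics; cat > h.py <<'E'
import numpy as np, cv2
from bench import robot
def cloud(name, st=None):
    pic, d = robot.capture(name); c = robot.get_calibration(name)
    K=np.array(c["mtx"]); H,W=d.shape
    u,v=np.meshgrid(np.arange(W),np.arange(H))
    p=cv2.undistortPoints(np.stack([u,v],-1).reshape(-1,1,2).astype(float),K,np.array([c["k1"],0,0,0.])).reshape(H,W,2)
    P=np.dstack([p*d[...,None],d])
    if "position" in c: P=P@np.array(c["rotation"]).T+np.array(c["position"])
    else:
        T=np.array(c["tool_from_camera"]); P=P@T[:3,:3].T+T[:3,3]
        P=P@np.array(st["tool_rot"]).T+np.array(st["ee_pos"])
    P[d==0]=np.nan
    return pic,d,P
E
python3 - <<'E'
from h import *
s=robot.state(); print(s["clock"],s["ee_pos"],np.round(s["tool_rot"],3).tolist(),s["ft_force"],s["gripper_width"])
for n in("scene","side"):
    pic,d,P=cloud(n); cv2.imwrite(f"pics/{n}0.png",pic[...,::-1]); np.savez(f"{n}0.npz",pic=pic,P=P)
    print(n,robot.get_calibration(n)["position"])
    for l in("stop_block","wheel","red_post","rod_tip","sanding_block","pad_4","wax_tin","pencil_stub","tape_measure"):
        for r in robot.cut_out(n,l)[:1]:
            m=r["pixels"]; print(l,round(r["conf"],2),np.round(r["extent"]),np.round(np.nanmedian(P[m],0),3),np.round(np.nanpercentile(P[m],[3,97],axis=0),3).tolist())
E
```

```text
pics
0.0 [ 0.27709172 -0.58725347  0.20457172] [[0.904, 0.427, -0.001], [0.427, -0.904, 0.002], [-0.0, -0.002, -1.0]] [-0.15645824 -0.61198128  0.25752881] 0.09408072870514181
scene [0.12173754 0.82057507 0.83956382]
stop_block 0.72 [260. 257.  65.  49.] [0.562 0.116 0.037] [[0.499, 0.064, 0.004], [0.634, 0.151, 0.076]]
wheel 0.84 [272. 258.  45.  34.] [0.54  0.109 0.039] [[0.499, 0.061, 0.025], [0.59, 0.15, 0.052]]
red_post 0.63 [272. 257.  44.  35.] [0.54  0.109 0.039] [[0.498, 0.027, 0.001], [0.591, 0.15, 0.051]]
rod_tip 0.81 [262. 258.  66.  51.] [0.559 0.116 0.037] [[0.499, 0.063, 0.004], [0.633, 0.152, 0.076]]
sanding_block 0.9 [269. 342.  37.  43.] [0.418 0.334 0.033] [[0.387, 0.289, 0.016], [0.453, 0.374, 0.036]]
pad_4 0.56 [174. 308.  30.  25.] [0.655 0.348 0.029] [[0.627, 0.318, 0.009], [0.695, 0.371, 0.032]]
wax_tin 0.97 [333. 186.  26.  23.] [ 0.529 -0.269  0.027] [[0.495, -0.31, 0.002], [0.569, -0.246, 0.031]]
pencil_stub 0.48 [370. 231.  30.   2.] [ 0.355 -0.147  0.006] [[0.327, -0.164, 0.001], [0.385, -0.131, 0.01]]
tape_measure 0.82 [248. 197.  21.  28.] [ 0.731 -0.07
[... 244 characters left out ...]
[0.551 0.105 0.039] [[0.505, 0.073, -0.0], [0.6, 0.178, 0.052]]
rod_tip 0.64 [278. 215.  46.  16.] [0.58  0.1   0.043] [[0.508, 0.077, -0.003], [0.634, 0.219, 0.076]]
sanding_block 0.58 [244. 195.  23.  18.] [0.427 0.307 0.029] [[0.389, 0.276, -0.001], [0.466, 0.388, 0.035]]
pad_4 0.63 [307. 193.  20.  15.] [0.671 0.33  0.023] [[0.635, 0.301, 0.002], [0.707, 0.376, 0.031]]
wax_tin 0.72 [264. 301.  36.  31.] [ 0.54  -0.307  0.027] [[0.5, -0.333, -0.001], [0.58, -0.255, 0.03]]
pencil_stub 0.46 [204. 275.  14.  10.] [ 0.356 -0.158  0.005] [[0.336, -0.168, 0.0], [0.374, -0.146, 0.009]]
tape_measure 0.79 [338. 256.  18.  29.] [ 0.747 -0.12   0.04 ] [[0.729, -0.158, 0.004], [0.765, -0.073, 0.066]]
```

```bash
python3 - <<'E'
from h import *
print(np.round(robot.get_calibration("wrist")["tool_from_camera"],3).tolist(), robot.get_calibration("wrist")["mtx"])
a=cv2.imread("pics/scene0.png"); b=cv2.imread("pics/side0.png")
A=cv2.resize(a[215:300,215:330],None,fx=5,fy=5,interpolation=cv2.INTER_CUBIC)
cv2.imwrite("pics/crop.png",np.vstack([A[:, :575],cv2.resize(b[195:230,245:315],(575,175),interpolation=cv2.INTER_CUBIC)]))
E
```

```text
[[-0.0, -0.965, -0.263, 0.075], [1.0, 0.0, -0.001, 0.0], [0.001, -0.263, 0.965, -0.18], [0.0, 0.0, 0.0, 1.0]] [[306.28191154   0.         271.33858959]
 [  0.         306.28191154 208.1041877 ]
 [  0.           0.           1.        ]]
```

View pics/crop.png

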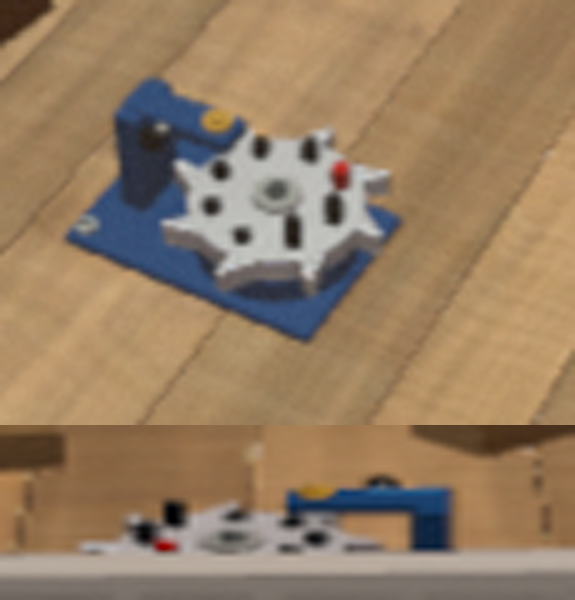

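Request:
move_arm(
  deltas=[
    [0, 0, -0.08, 0],
    [0, 0, -0.08, 0],
    [0, 0, -0.04, 0],
  ],
  fingers=255,
)

```text
clock: 1.25
ee_pos: [0.2781, -0.5895, 0.3101]
tool_rot: [[0.904, 0.427, 0.003], [0.427, -0.904, -0.005], [0.0, 0.006, -1.0]]
ft_force: [0.6, -1.2, 0.7]
gripper_width: 0.0772
grip_force: 0.0
```

Request:
move_arm(
  deltas=[
    [0.053, -0.057, 0, 0],
    [0.053, -0.057, 0, 0],
    [0.053, -0.057, 0, 0],
    [0.053, -0.057, 0, 0],
    [0.053, -0.057, 0, 0],
    [0.053, -0.057, 0, 0],
    [0.053, -0.057, 0, 0],
    [0.053, -0.057, 0, 0],
  ],
)

```text
clock: 1.92
ee_pos: [0.372, -0.2894, 0.3058]
tool_rot: [[0.905, 0.426, 0.001], [0.426, -0.905, -0.0], [0.0, 0.001, -1.0]]
ft_force: [0.8, -0.0, -0.1]
gripper_width: 0.024
grip_force: 0.0
```

Request:
move_arm(
  deltas=[
    [0.053, -0.057, 0, 0],
    [0.053, -0.057, 0, 0],
    [0.053, -0.057, 0, 0],
    [0.053, -0.057, 0, 0],
    [0.053, -0.057, 0, 0],
    [0.053, -0.057, 0, 0],
    [0.053, -0.057, 0, 0],
    [0.053, -0.057, 0, 0],
  ],
)

```text
clock: 2.58
ee_pos: [0.4665, 0.0073, 0.3059]
tool_rot: [[0.905, 0.426, 0.001], [0.426, -0.905, -0.0], [0.001, 0.001, -1.0]]
ft_force: [1.0, -0.0, 0.8]
gripper_width: 0.0007
grip_force: 0.0
```

Request:
move_arm(
  deltas=[
    [0.053, -0.057, 0, 0],
    [0.053, -0.057, 0, 0],
    [0, 0, 0, 0],
    [0, 0, 0, 0],
  ],
)

```text
clock: 2.92
ee_pos: [0.49, 0.082, 0.3053]
tool_rot: [[0.902, 0.431, -0.0], [0.431, -0.902, 0.001], [0.0, -0.001, -1.0]]
ft_force: [-0.6, -0.8, 1.0]
gripper_width: 0.0005
grip_force: 0.0
```

```bash
python3 - <<'E'
from h import *
s=robot.state(); pic,d,P=cloud("wrist",s); cv2.imwrite("pics/w1.png",pic[...,::-1]); np.savez("w1.npz",pic=pic,P=P)
print(s["clock"],s["ee_pos"],s["q"])
for l in("stop_block","wheel","red_post","rod_tip","wheel_top"):
    for r in robot.cut_out("wrist",l)[:1]:
        m=r["pixels"]; print(l,round(r["conf"],2),np.round(r["extent"]),np.round(np.nanmedian(P[m],0),3),np.round(np.nanpercentile(P[m],[3,97],axis=0),3).tolist())
E
```

```text
2.9167 [0.48998721 0.0820031  0.3053435 ] [ -2.0943886   17.52585516 -14.16292126 102.37540057   4.80250238
  60.68241212 -82.43715713]
stop_block 0.64 [285. 120.  98. 122.] [0.573 0.102 0.041] [[0.504, 0.054, 0.007], [0.642, 0.148, 0.078]]
wheel 0.77 [276. 137.  78.  83.] [0.543 0.102 0.041] [[0.504, 0.06, 0.039], [0.582, 0.144, 0.054]]
red_post 0.83 [275. 136.  79.  82.] [0.543 0.102 0.041] [[0.502, 0.058, 0.039], [0.583, 0.145, 0.054]]
rod_tip 0.7 [285. 119. 110. 123.] [0.572 0.103 0.041] [[0.504, 0.053, 0.007], [0.642, 0.148, 0.078]]
wheel_top 0.83 [274. 133.  78.  81.] [0.543 0.103 0.041] [[0.501, 0.059, 0.039], [0.583, 0.145, 0.054]]
```

View pics/w1.png

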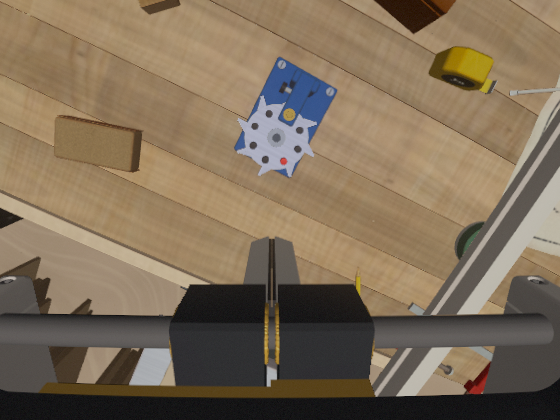

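```bash
cat >> h.py <<'E'
def ortho(pic,s,c0,z,half=0.08,res=0.0004):
    c=robot.get_calibration("wrist"); K=np.array(c["mtx"]); T=np.array(c["tool_from_camera"]); R=np.array(s["tool_rot"])
    Rc=R@T[:3,:3]; pc=R@T[:3,3]+np.array(s["ee_pos"])
    n=int(2*half/res); g=(np.arange(n)-n/2+.5)*res
    # up = +x world, right = -y world
    Y,X=np.meshgrid(c0[1]-g,c0[0]-g)
    W=np.stack([X,Y,np.full_like(X,z)],-1)
    q=(W-pc)@Rc; q=q[...,:2]/q[...,2:]
    q=q*(1+c["k1"]*(q**2).sum(-1,keepdims=True))
    return cv2.remap(pic,(q[...,0]*K[0,0]+K[0,2]).astype(np.float32),(q[...,1]*K[1,1]+K[1,2]).astype(np.float32),cv2.INTER_CUBIC),X,Y
def measure(pic,s,c0,name=None):
    out={}
    o,X,Y=ortho(pic,s,c0,0.04)
    f=o.astype(float); sat=f.max(2)-f.min(2)
    m=((f.min(2)>125)&(sat<45)).astype(np.uint8)
    n,l,st,ce=cv2.connectedComponentsWithStats(m); k=1+np.argmax(st[1:,4]); m=(l==k).astype(np.uint8)
    m=cv2.morphologyEx(m,cv2.MORPH_CLOSE,np.ones((31,31)))
    # disc centre: largest inscribed circle of wheel mask
    cnt=max(cv2.findContours(m,cv2.RETR_EXTERNAL,cv2.CHAIN_APPROX_NONE)[0],key=cv2.contourArea)
    h=cv2.minEnclosingCircle(cnt); hx,hy=map(int,np.round(h[0])); out["wheel_enclosing"]=(X[hy,hx],Y[hy,hx],h[1]*.0004)
    dt=cv2.distanceTransform(cv2.drawContours(np.zeros_like(m),[cnt],-1,1,-1),cv2.DIST_L2,5); i=np.unravel_index(dt.argmax(),dt.shape)
    out["wheel_inscribed"]=(X[i],Y[i],dt.max()*.0004)
    pr=[]
    op,Xp,Yp=ortho(pic,s,c0,0.057); fp=op.astype(float)
    r=(fp[...,0]>140)&(fp[...,1]<80)&(fp[...,2]<80); out["red"]=(Xp[r].mean(),Yp[r].mean(),r.sum())
    orr,Xr,Yr=ortho(pic,s,c0,0.081); fr=orr.astype(float)
    r=(fr[...,0]>140)&(fr[...,1]>95)&(fr[...,2]<90)&(fr[...,0]-fr[...,2]>80); 
    n,l,st,ce=cv2.connectedComponentsWithStats(r.astype(np.uint8)); 
    for k in range(1,n):
        if st[k,4]>150: q=l==k; pr.append((round(Xr[q].mean(),4),round(Yr[q].mean(),4),int(st[k,4])))
    out["brass"]=pr
    if name: cv2.imwrite(name,cv2.resize(o[...,::-1],(600,600)))
    return out,o,X,Y,m
E
python3 - <<'E'
from h import *
s=robot.state(); z=np.load("w1.npz")
out,o,X,Y,m=measure(z["pic"],s,(0.543,0.103),"pics/o1.png")
for k,v in out.items(): print(k,np.round(v,4).tolist())
E
```

```text
wheel_enclosing [0.5448, 0.0968, 0.0604]
wheel_inscribed [0.5332, 0.0964, 0.0345]
red [0.5207, 0.0748, 326.0]
brass [[0.5791, 0.0956, 949.0]]
```

View pics/o1.png

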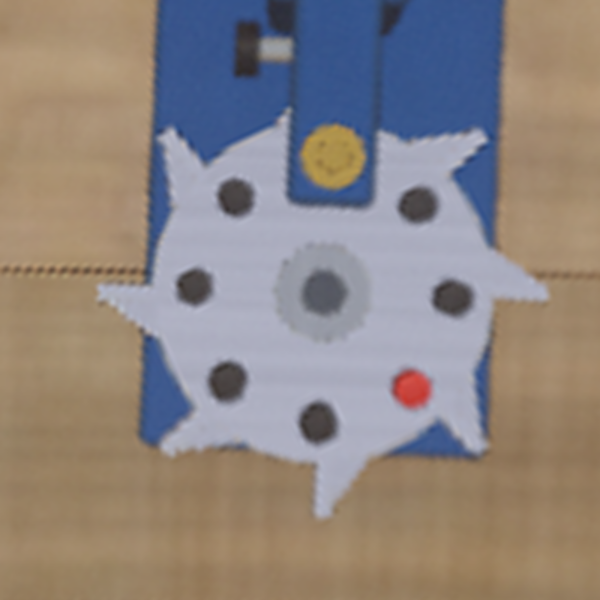

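```bash
python3 - <<'E'
from h import *
s=robot.state(); P=np.load("w1.npz")["P"]; R=np.array(s["tool_rot"])
T=(P-np.array(s["ee_pos"]))@R
for a in np.arange(-0.06,0.012,0.006):
    m=(T[...,2]>a)&(T[...,2]<a+.006)&(abs(T[...,1])<.05)&(abs(T[...,0])<.04)
    if m.sum()>5: print(round(a,3),m.sum(),np.round(np.percentile(T[m][:,:2],[2,50,98],axis=0),4).tolist())
E
```

```text
-0.06 420 [[-0.0052, -0.0154], [0.0103, -0.0035], [0.0109, 0.0085]]
-0.054 332 [[0.0083, -0.0152], [0.0103, -0.0032], [0.011, 0.0086]]
-0.048 250 [[0.0084, -0.0155], [0.01, -0.0037], [0.0107, 0.0086]]
-0.042 257 [[0.0082, -0.0152], [0.0099, -0.0032], [0.0105, 0.0083]]
-0.036 224 [[0.0081, -0.0152], [0.0099, -0.0034], [0.0105, 0.0083]]
-0.03 205 [[0.0081, -0.0152], [0.0098, -0.0037], [0.0103, 0.0083]]
-0.024 188 [[0.0083, -0.0152], [0.0098, -0.0032], [0.0105, 0.0085]]
-0.018 159 [[0.0082, -0.0152], [0.0099, -0.0038], [0.0103, 0.0082]]
-0.012 137 [[0.0083, -0.0146], [0.0099, -0.0032], [0.0104, 0.0076]]
-0.006 61 [[0.0082, -0.011], [0.0096, -0.0038], [0.0101, 0.0028]]
```

Request:
move_arm(
  deltas=[
    [0, 0, 0, 0.077],
    [0, 0, 0, 0.077],
    [0, 0, 0, 0.077],
    [0, 0, 0, 0.077],
    [0, 0, 0, 0.077],
    [0, 0, 0, 0.077],
    [0, 0, 0, 0.077],
    [0, 0, 0, 0.077],
  ],
)

```text
clock: 3.88
ee_pos: [0.4898, 0.0786, 0.3057]
tool_rot: [[0.86, -0.51, 0.0], [-0.51, -0.86, -0.0], [0.0, -0.0, -1.0]]
ft_force: [-0.3, 0.2, -0.4]
gripper_width: 0.0002
grip_force: 0.0
```

Request:
move_arm(
  deltas=[
    [0, 0, 0, 0.077],
    [0, 0, 0, 0.077],
    [0, 0, 0, 0.077],
    [0, 0, 0, 0.077],
    [0, 0, 0, 0.077],
    [0, 0, 0, 0.077],
    [0, 0, 0, 0.077],
    [0, 0, 0, 0.077],
  ],
)

```text
clock: 4.55
ee_pos: [0.4889, 0.0773, 0.3034]
tool_rot: [[0.159, -0.987, -0.007], [-0.987, -0.159, 0.001], [-0.002, 0.007, -1.0]]
ft_force: [0.2, -0.2, -2.2]
gripper_width: 0.0003
grip_force: 0.0
```

Request:
move_arm(
  deltas=[
    [0, 0, 0, 0.074],
    [0, 0, 0, 0],
    [0, 0, 0, 0],
  ],
)

```text
clock: 4.8
ee_pos: [0.4882, 0.0789, 0.3017]
tool_rot: [[0.075, -0.997, -0.012], [-0.997, -0.075, -0.001], [0.0, 0.012, -1.0]]
ft_force: [0.5, 0.2, -0.1]
gripper_width: 0.0005
grip_force: 0.0
```

```bash
python3 - <<'E'
from h import *
s=robot.state(); pic,d,P=cloud("wrist",s); cv2.imwrite("pics/w2.png",pic[...,::-1])
print(s["clock"],s["ee_pos"],np.round(s["tool_rot"],4).tolist(),np.round(s["q"],1))
out,o,X,Y,m=measure(pic,s,(0.543,0.099),"pics/o2.png")
for k,v in out.items(): print(k,np.round(v,4).tolist())
E
```

```text
4.8 [0.48815284 0.07887352 0.30166018] [[0.0747, -0.9971, -0.0118], [-0.9972, -0.0747, -0.0014], [0.0005, 0.0119, -0.9999]] [ -44.9   22.4   46.4  103.5  -18.    62.5 -167.8]
wheel_enclosing [0.5452, 0.102, 0.0607]
wheel_inscribed [0.5356, 0.1016, 0.0364]
red [0.5199, 0.0772, 339.0]
brass [[0.5787, 0.1, 971.0]]
```

View pics/o2.png

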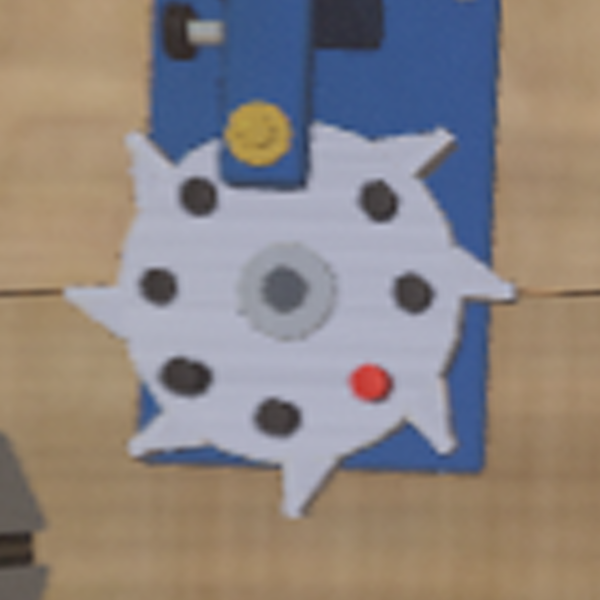

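Request:
move_arm(
  deltas=[
    [0, 0, 0, -0.078],
    [0, 0, 0, -0.078],
    [0, 0, 0, -0.078],
    [0, 0, 0, -0.078],
    [0, 0, 0, -0.078],
    [0, 0, 0, -0.078],
    [0, 0, 0, -0.078],
    [0, 0, 0, -0.078],
  ],
)

```text
clock: 5.52
ee_pos: [0.4884, 0.0788, 0.3023]
tool_rot: [[0.873, -0.488, -0.011], [-0.488, -0.873, 0.002], [-0.011, 0.003, -1.0]]
ft_force: [-0.1, -0.4, -0.1]
gripper_width: 0.0005
grip_force: 0.0
```

Request:
move_arm(
  deltas=[
    [0, 0, 0, -0.078],
    [0, 0, 0, -0.078],
    [0, 0, 0, -0.078],
    [0, 0, 0, -0.078],
    [0, 0, 0, -0.078],
    [0, 0, 0, -0.078],
    [0, 0, 0, -0.078],
    [0, 0, 0, -0.078],
  ],
)

```text
clock: 6.18
ee_pos: [0.4885, 0.0788, 0.3026]
tool_rot: [[0.891, 0.453, -0.01], [0.453, -0.891, 0.002], [-0.008, -0.007, -1.0]]
ft_force: [0.3, -0.1, -1.0]
gripper_width: 0.0007
grip_force: 0.0
```

Request:
move_arm(
  deltas=[
    [0, 0, 0, -0.078],
    [0, 0, 0, -0.078],
    [0, 0, 0, -0.078],
    [0, 0, 0, -0.078],
    [0, 0, 0, -0.078],
    [0, 0, 0, -0.078],
    [0, 0, 0, -0.078],
    [0, 0, 0, 0],
  ],
)

```text
clock: 6.85
ee_pos: [0.4885, 0.0788, 0.3028]
tool_rot: [[0.244, 0.97, -0.01], [0.97, -0.244, 0.002], [-0.0, -0.01, -1.0]]
ft_force: [0.3, -0.8, -1.1]
gripper_width: 0.0003
grip_force: 0.0
```

Request:
move_arm(
  deltas=[
    [0, 0, 0, 0],
    [0, 0, 0, 0],
  ],
)

```text
clock: 7.02
ee_pos: [0.4885, 0.0784, 0.3024]
tool_rot: [[0.251, 0.968, -0.01], [0.968, -0.251, 0.001], [-0.002, -0.01, -1.0]]
ft_force: [-0.5, -0.2, -0.7]
gripper_width: 0.0004
grip_force: 0.0
```

```bash
python3 - <<'E'
from h import *
s=robot.state(); pic,d,P=cloud("wrist",s); cv2.imwrite("pics/w3.png",pic[...,::-1])
print(s["clock"],s["ee_pos"],np.round(s["tool_rot"],4).tolist(),np.round(s["q"],1),s["ft_force"])
out,o,X,Y,m=measure(pic,s,(0.547,0.099),"pics/o3.png")
for k,v in out.items(): print(k,np.round(v,4).tolist())
R=np.array(s["tool_rot"]);T=(P-np.array(s["ee_pos"]))@R
m=(T[...,2]>-.04)&(T[...,2]<-.01)&(abs(T[...,1])<.05)&(abs(T[...,0])<.04); print(np.round(np.percentile(T[m][:,:2],[2,50,98],axis=0),4).tolist())
E
```

```text
7.0167 [0.48850852 0.07837334 0.30236964] [[0.2514, 0.9678, -0.0104], [0.9679, -0.2515, 0.0011], [-0.0015, -0.0104, -0.9999]] [-17.9  17.5   7.6 102.9  -2.8  60.4 -23.8] [-0.45198533 -0.24975105 -0.67036712]
wheel_enclosing [0.5452, 0.1016, 0.0606]
wheel_inscribed [0.5352, 0.102, 0.036]
red [0.5198, 0.0798, 296.0]
brass [[0.5787, 0.1009, 924.0]]
[[0.0067, -0.0127], [0.0084, -0.0006], [0.009, 0.0109]]
```

Request:
move_arm(
  deltas=[
    [0, 0, 0, -0.07],
    [0, 0, 0, -0.07],
    [0.039, -0.009, 0, 0],
    [0.039, -0.009, 0, 0],
    [0, 0, 0.07, 0],
    [0, 0, 0.07, 0],
    [0, 0, 0.07, 0],
    [0, 0, 0.07, 0],
  ],
)

```text
clock: 7.73
ee_pos: [0.4792, 0.1184, 0.1611]
tool_rot: [[0.032, 0.999, -0.01], [0.999, -0.032, 0.001], [0.001, -0.01, -1.0]]
ft_force: [-0.3, 0.3, 0.1]
gripper_width: 0.0003
grip_force: 0.0
```

Request:
move_arm(
  deltas=[
    [0, 0, 0.07, 0],
    [0, 0, 0.05, 0],
    [0, 0, 0, 0],
    [0, 0, 0, 0],
    [0, 0, 0, 0],
    [0, 0, 0, 0],
  ],
)

```text
clock: 8.23
ee_pos: [0.48, 0.1184, 0.1038]
tool_rot: [[0.032, 0.999, -0.008], [0.999, -0.032, 0.001], [0.001, -0.008, -1.0]]
ft_force: [0.1, 0.1, 0.9]
gripper_width: 0.0004
grip_force: 0.0
```

```bash
cat > look.py <<'E'
import sys
from h import *
s=robot.state(); pic,d,P=cloud("wrist",s); cv2.imwrite(f"pics/w{sys.argv[1]}.png",pic[...,::-1])
R=np.array(s["tool_rot"]);p=np.array(s["ee_pos"])
print(s["clock"],np.round(p,4),np.round(R,4).tolist(),"q7",np.round(s["q"][6]),np.round(s["ft_force"],1))
out,o,X,Y,m=measure(pic,s,(0.545,0.102),f"pics/o{sys.argv[1]}.png")
for k,v in out.items(): print(k,np.round(v,4).tolist())
c=np.array([.5452,.1018]); r=np.array(out["red"][:2])-c; yaw=-2.2
print("wheel est rad", np.radians((np.degrees(np.arctan2(r[1],r[0]))-yaw)%360)+3.927-2*np.pi, "r",np.hypot(*r))
t=np.array([[np.cos(np.radians(yaw)),np.sin(np.radians(yaw))],[-np.sin(np.radians(yaw)),np.cos(np.radians(yaw))]])@(p[:2]-c)
print("tcp in block",np.round(t,4),"tool x angle in block",round(np.degrees(np.arctan2(R[1,0],R[0,0]))-yaw,1))
E
python3 look.py 4
```

```text
8.2333 [0.48   0.1184 0.1038] [[0.032, 0.9995, -0.0078], [0.9995, -0.032, 0.0013], [0.0011, -0.0078, -1.0]] q7 -16.0 [0.1 0.1 0.9]
wheel_enclosing [0.5456, 0.1014, 0.0601]
wheel_inscribed [0.54, 0.103, 0.0398]
red [0.5197, 0.0805, 374.0]
brass [[0.5785, 0.1011, 1000.0], [0.4802, 0.0329, 326.0], [0.4716, 0.0347, 388.0]]
wheel est rad 1.5196488777833999 r 0.033181702059977704
tcp in block [-0.0658  0.0141] tool x angle in block 90.4
```

View pics/w4.png

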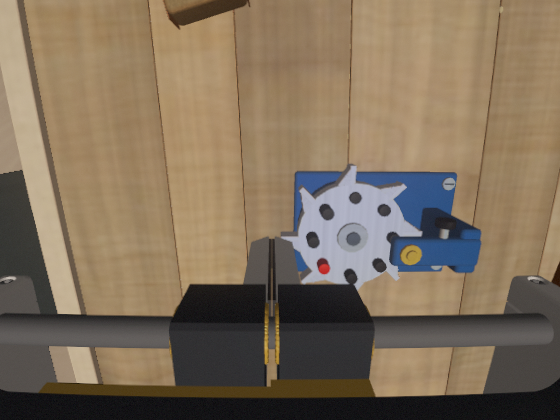

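Request:
move_arm(
  deltas=[
    [0, 0, 0.04, 0],
    [0, 0, 0.04, 0],
    [0, 0, 0.04, 0],
    [0, 0, 0.03, 0],
    [0, 0, 0, 0],
    [0, 0, 0, 0],
    [0, 0, 0, 0],
  ],
)

```text
clock: 8.87
ee_pos: [0.4786, 0.1182, 0.0284]
tool_rot: [[0.032, 0.999, -0.009], [0.999, -0.032, 0.001], [0.001, -0.009, -1.0]]
ft_force: [0.1, -0.6, 0.3]
gripper_width: 0.0004
grip_force: 0.0
```

```bash
python3 look.py 5
```

```text
8.8667 [0.4786 0.1182 0.0284] [[0.0317, 0.9995, -0.0091], [0.9995, -0.0317, 0.0009], [0.0006, -0.0091, -1.0]] q7 -15.0 [ 0.1 -0.6  0.3]
wheel_enclosing [0.5496, 0.1126, 0.0567]
wheel_inscribed [0.5552, 0.1134, 0.0313]
red [nan, nan, 0.0]
brass [[0.5782, 0.106, 320.0], [0.4798, 0.0887, 192.0], [0.4744, 0.0889, 208.0]]
wheel est rad nan r nan
tcp in block [-0.0672  0.0138] tool x angle in block 90.4h.py:39: RuntimeWarning: Mean of empty slice.
  r=(fp[...,0]>140)&(fp[...,1]<80)&(fp[...,2]<80); out["red"]=(Xp[r].mean(),Yp[r].mean(),r.sum())
  ret = ret.dtype.type(ret / rcount)
```

View pics/w5.png

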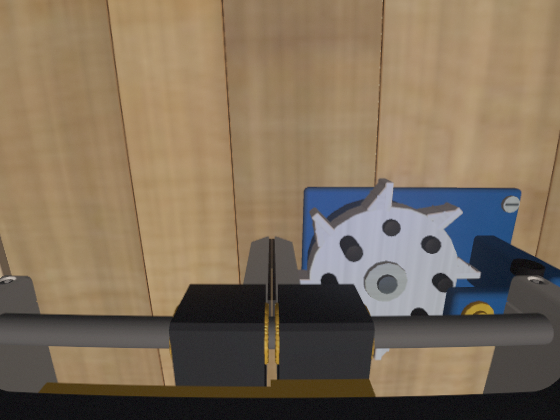

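Request:
move_arm(
  deltas=[
    [0, 0.004, 0, 0],
    [-0.005, 0, 0, 0],
    [-0.004, 0, 0, 0],
    [0, 0, 0, 0],
    [0, 0, 0, 0],
  ],
)

```text
clock: 9.33
ee_pos: [0.4799, 0.1136, 0.0273]
tool_rot: [[0.032, 0.999, -0.01], [0.999, -0.032, 0.001], [0.0, -0.01, -1.0]]
ft_force: [1.1, 1.0, 1.2]
gripper_width: 0.0006
grip_force: 0.5
```

Request:
move_arm(
  deltas=[
    [-0.0057, -0.0005, 0, -0.028],
    [-0.0057, -0.0005, 0, -0.028],
    [-0.0057, -0.0005, 0, -0.028],
    [-0.0057, -0.0005, 0, -0.028],
    [0, 0, 0, 0],
  ],
)

```text
clock: 9.75
ee_pos: [0.4788, 0.1018, 0.0271]
tool_rot: [[-0.145, 0.989, -0.011], [0.989, 0.145, 0.001], [0.002, -0.011, -1.0]]
ft_force: [-1.1, 1.6, 0.3]
gripper_width: 0.0002
grip_force: 0.6
```

```bash
python3 look.py 6 2>/dev/null
```

```text
9.75 [0.4788 0.1018 0.0271] [[-0.1446, 0.9894, -0.0112], [0.9895, 0.1446, 0.0005], [0.0021, -0.011, -0.9999]] q7 -8.0 [-1.1  1.6  0.3]
wheel_enclosing [0.548, 0.1134, 0.0566]
wheel_inscribed [0.5524, 0.1146, 0.0319]
red [nan, nan, 0.0]
brass [[0.5772, 0.1068, 179.0], [0.4851, 0.074, 185.0], [0.4797, 0.0732, 206.0]]
wheel est rad nan r nan
tcp in block [-0.0663 -0.0025] tool x angle in block 100.5
```

Request:
move_arm(
  deltas=[
    [-0.0057, -0.0005, 0, -0.028],
    [-0.0057, -0.0005, 0, -0.028],
    [-0.0057, -0.0005, 0, -0.028],
    [-0.0057, -0.0005, 0, -0.028],
    [-0.0057, -0.0005, 0, -0.028],
    [0, 0, 0, 0],
  ],
)

```text
clock: 10.3
ee_pos: [0.4805, 0.0869, 0.0268]
tool_rot: [[-0.355, 0.935, -0.012], [0.935, 0.355, -0.001], [0.004, -0.012, -1.0]]
ft_force: [-0.6, -0.2, 0.3]
gripper_width: 0.0006
grip_force: 0.0
```

Request:
move_arm(
  deltas=[
    [-0.0057, -0.0005, 0, -0.028],
    [-0.0057, -0.0005, 0, -0.028],
    [-0.0057, -0.0005, 0, -0.028],
    [-0.0057, -0.0005, 0, -0.028],
    [0, 0, 0, 0],
  ],
)

```text
clock: 10.72
ee_pos: [0.4846, 0.0763, 0.0268]
tool_rot: [[-0.513, 0.859, -0.012], [0.859, 0.513, -0.0], [0.006, -0.01, -1.0]]
ft_force: [0.3, -0.4, -0.7]
gripper_width: 0.0003
grip_force: 0.0
```

```bash
python3 look.py 7 2>/dev/null
```

```text
10.7167 [0.4846 0.0763 0.0268] [[-0.5126, 0.8585, -0.0119], [0.8586, 0.5127, -0.0004], [0.0058, -0.0104, -0.9999]] q7 8.0 [ 0.3 -0.4 -0.7]
wheel_enclosing [0.5432, 0.107, 0.058]
wheel_inscribed [0.5456, 0.115, 0.0324]
red [nan, nan, 0.0]
brass [[0.58, 0.097, 321.0], [0.5006, 0.0534, 186.0], [0.4959, 0.0508, 198.0]]
wheel est rad nan r nan
tcp in block [-0.0596 -0.0278] tool x angle in block 123.0
```

View pics/w7.png

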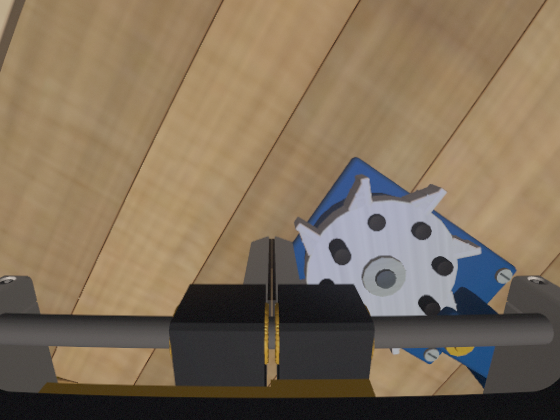

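Request:
move_arm(
  deltas=[
    [0, -0.01, 0, 0],
    [0, -0.01, 0, 0],
    [0, 0, -0.05, 0],
    [0, 0, -0.05, 0],
    [0, 0, -0.05, 0],
  ],
)

```text
clock: 11.18
ee_pos: [0.4754, 0.0717, 0.1025]
tool_rot: [[-0.513, 0.858, -0.014], [0.858, 0.514, -0.0], [0.007, -0.012, -1.0]]
ft_force: [0.1, -0.5, -0.1]
gripper_width: 0.0007
grip_force: 0.0
```

Request:
move_arm(
  deltas=[
    [0.0142, 0.0024, 0, 0.0604],
    [0.0142, 0.0024, 0, 0.0604],
    [0.0142, 0.0024, 0, 0.0604],
    [0.0142, 0.0024, 0, 0.0604],
    [0.0142, 0.0024, 0, 0.0604],
    [0.0142, 0.0024, 0, 0.0604],
    [0.009, 0, 0, 0],
    [0, 0, 0, 0],
  ],
)

```text
clock: 11.85
ee_pos: [0.4707, 0.1197, 0.1021]
tool_rot: [[0.025, 1.0, -0.012], [1.0, -0.025, 0.0], [0.0, -0.012, -1.0]]
ft_force: [0.7, 0.1, -0.4]
gripper_width: 0.0007
grip_force: 0.0
```

Request:
move_arm(
  deltas=[
    [0, 0, 0, 0],
    [0, 0, 0, 0],
    [0, 0, 0, 0],
  ],
)

```text
clock: 12.1
ee_pos: [0.4712, 0.118, 0.1021]
tool_rot: [[0.029, 1.0, -0.012], [1.0, -0.029, -0.0], [-0.0, -0.012, -1.0]]
ft_force: [-1.3, 0.1, 0.7]
gripper_width: 0.0005
grip_force: 0.0
```

```bash
python3 look.py 8 2>/dev/null
```

```text
12.1 [0.4712 0.118  0.1021] [[0.0292, 0.9995, -0.0117], [0.9996, -0.0292, -0.0], [-0.0004, -0.0117, -0.9999]] q7 -18.0 [-1.3  0.1  0.7]
wheel_enclosing [0.5456, 0.1014, 0.0601]
wheel_inscribed [0.5408, 0.103, 0.0405]
red [0.543, 0.0698, 390.0]
brass [[0.5785, 0.1011, 1000.0], [0.4716, 0.0337, 326.0]]
wheel est rad 2.325173393145617 r 0.03206802503407092
tcp in block [-0.0746  0.0133] tool x angle in block 90.5
```

Request:
move_arm(
  deltas=[
    [0, 0.017, 0, 0],
    [0, 0, 0, 0],
    [0, 0, 0.05, 0],
    [0, 0, 0.05, 0],
    [0, 0, 0.048, 0],
    [0, 0, 0, 0],
    [0, 0, 0, 0],
  ],
)

```text
clock: 12.73
ee_pos: [0.4783, 0.118, 0.0273]
tool_rot: [[0.029, 0.999, -0.014], [1.0, -0.029, -0.001], [-0.001, -0.014, -1.0]]
ft_force: [0.5, 0.1, 0.5]
gripper_width: 0.0004
grip_force: 0.0
```

Request:
move_arm(
  deltas=[
    [-0.005, 0, 0, 0],
    [-0.004, 0, 0, 0],
    [0, 0, 0, 0],
    [0, 0, 0, 0],
  ],
)

```text
clock: 13.07
ee_pos: [0.4797, 0.1139, 0.0291]
tool_rot: [[0.029, 1.0, -0.009], [1.0, -0.029, 0.001], [0.0, -0.009, -1.0]]
ft_force: [0.6, 0.8, -0.0]
gripper_width: 0.0003
grip_force: 0.0
```

Request:
move_arm(
  deltas=[
    [-0.0057, -0.0005, 0, -0.028],
    [-0.0057, -0.0005, 0, -0.028],
    [-0.0057, -0.0005, 0, -0.028],
    [-0.0057, -0.0005, 0, -0.028],
    [-0.0057, -0.0005, 0, -0.028],
    [-0.0057, -0.0005, 0, -0.028],
    [0, 0, 0, 0],
  ],
)

```text
clock: 13.65
ee_pos: [0.479, 0.0966, 0.0287]
tool_rot: [[-0.233, 0.972, -0.011], [0.972, 0.233, 0.001], [0.003, -0.01, -1.0]]
ft_force: [0.2, 0.4, -0.5]
gripper_width: 0.0006
grip_force: 0.4
```

Request:
move_arm(
  deltas=[
    [-0.0057, -0.0005, 0, -0.028],
    [-0.0057, -0.0005, 0, -0.028],
    [-0.0057, -0.0005, 0, -0.028],
    [-0.0057, -0.0005, 0, -0.028],
    [-0.0057, -0.0005, 0, -0.028],
    [-0.0057, -0.0005, 0, -0.028],
    [-0.0057, -0.0005, 0, -0.028],
    [0, 0, 0, 0],
  ],
)

```text
clock: 14.32
ee_pos: [0.4848, 0.0769, 0.0283]
tool_rot: [[-0.515, 0.857, -0.01], [0.857, 0.515, -0.0], [0.005, -0.009, -1.0]]
ft_force: [1.1, -0.9, -0.5]
gripper_width: 0.0004
grip_force: 0.0
```

Request:
move_arm(
  deltas=[
    [0, -0.01, 0, 0],
    [0, -0.01, 0, 0],
    [0, 0, -0.05, 0],
    [0, 0, -0.05, 0],
    [0, 0, -0.05, 0],
  ],
)

```text
clock: 14.73
ee_pos: [0.4751, 0.0722, 0.1036]
tool_rot: [[-0.516, 0.857, -0.013], [0.857, 0.516, -0.0], [0.007, -0.012, -1.0]]
ft_force: [-0.5, 0.6, -0.1]
gripper_width: 0.0001
grip_force: 0.0
```

Request:
move_arm(
  deltas=[
    [0.0142, 0.0024, 0, 0.0604],
    [0.0142, 0.0024, 0, 0.0604],
    [0.0142, 0.0024, 0, 0.0604],
    [0.0142, 0.0024, 0, 0.0604],
    [0.0142, 0.0024, 0, 0.0604],
    [0.0142, 0.0024, 0, 0.0604],
    [0.009, 0, 0, 0],
    [0, 0, 0, 0],
  ],
)

```text
clock: 15.4
ee_pos: [0.4703, 0.1203, 0.1032]
tool_rot: [[0.023, 1.0, -0.011], [1.0, -0.023, 0.0], [0.0, -0.011, -1.0]]
ft_force: [-0.1, 0.4, 0.5]
gripper_width: 0.0005
grip_force: 0.0
```

Request:
move_arm(
  deltas=[
    [0, 0, 0, 0],
    [0, 0, 0, 0],
    [0, 0, 0, 0],
  ],
)

```text
clock: 15.65
ee_pos: [0.4706, 0.1185, 0.1031]
tool_rot: [[0.027, 1.0, -0.012], [1.0, -0.027, -0.0], [-0.0, -0.012, -1.0]]
ft_force: [-0.1, 0.2, 0.6]
gripper_width: 0.0004
grip_force: 0.0
```

```bash
python3 look.py 9 2>/dev/null
```

```text
15.65 [0.4706 0.1185 0.1031] [[0.0266, 0.9996, -0.0117], [0.9996, -0.0266, -0.0], [-0.0003, -0.0117, -0.9999]] q7 -20.0 [-0.1  0.2  0.6]
wheel_enclosing [0.5456, 0.1014, 0.06]
wheel_inscribed [0.5408, 0.1026, 0.0406]
red [0.5669, 0.0787, 389.0]
brass [[0.5785, 0.1012, 1005.0], [0.4713, 0.0332, 346.0]]
wheel est rad 3.1480391600002964 r 0.031696751835103495
tcp in block [-0.0752  0.0138] tool x angle in block 90.7
```

Request:
move_arm(
  deltas=[
    [0, 0.018, 0, 0],
    [0, 0, 0, 0],
    [0, 0, 0.05, 0],
    [0, 0, 0.05, 0],
    [0, 0, 0.048, 0],
    [0, 0, 0, 0],
    [0, 0, 0, 0],
  ],
)

```text
clock: 16.28
ee_pos: [0.4783, 0.1186, 0.0283]
tool_rot: [[0.027, 1.0, -0.014], [1.0, -0.027, -0.001], [-0.001, -0.014, -1.0]]
ft_force: [0.5, 0.2, -0.2]
gripper_width: 0.0007
grip_force: 0.0
```

Request:
move_arm(
  deltas=[
    [-0.005, 0, 0, 0],
    [-0.004, 0, 0, 0],
    [0, 0, 0, 0],
    [0, 0, 0, 0],
  ],
)

```text
clock: 16.62
ee_pos: [0.4796, 0.1143, 0.0301]
tool_rot: [[0.027, 1.0, -0.009], [1.0, -0.027, 0.001], [0.0, -0.009, -1.0]]
ft_force: [-0.3, -0.6, 0.7]
gripper_width: 0.0007
grip_force: 0.0
```

Request:
move_arm(
  deltas=[
    [-0.0057, -0.0005, 0, -0.028],
    [-0.0057, -0.0005, 0, -0.028],
    [-0.0057, -0.0005, 0, -0.028],
    [-0.0057, -0.0005, 0, -0.028],
    [-0.0057, -0.0005, 0, -0.028],
    [-0.0057, -0.0005, 0, -0.028],
    [0, 0, 0, 0],
  ],
)

```text
clock: 17.2
ee_pos: [0.4789, 0.0972, 0.0296]
tool_rot: [[-0.236, 0.972, -0.011], [0.972, 0.236, 0.001], [0.003, -0.01, -1.0]]
ft_force: [-0.7, 0.8, 0.5]
gripper_width: 0.0007
grip_force: 0.4
```

Request:
move_arm(
  deltas=[
    [-0.0057, -0.0005, 0, -0.028],
    [-0.0057, -0.0005, 0, -0.028],
    [-0.0057, -0.0005, 0, -0.028],
    [-0.0057, -0.0005, 0, -0.028],
    [-0.0057, -0.0005, 0, -0.028],
    [-0.0057, -0.0005, 0, -0.028],
    [-0.0057, -0.0005, 0, -0.028],
    [0, 0, 0, 0],
  ],
)

```text
clock: 17.87
ee_pos: [0.4849, 0.0776, 0.0293]
tool_rot: [[-0.518, 0.856, -0.01], [0.856, 0.518, 0.0], [0.005, -0.009, -1.0]]
ft_force: [-0.5, 0.5, -1.1]
gripper_width: 0.0005
grip_force: 0.0
```

Request:
move_arm(
  deltas=[
    [0, -0.01, 0, 0],
    [0, -0.01, 0, 0],
    [0, 0, -0.05, 0],
    [0, 0, -0.05, 0],
    [0, 0, -0.05, 0],
  ],
)

```text
clock: 18.28
ee_pos: [0.4752, 0.0728, 0.1046]
tool_rot: [[-0.518, 0.855, -0.013], [0.855, 0.518, -0.0], [0.007, -0.012, -1.0]]
ft_force: [0.7, -0.0, 1.1]
gripper_width: 0.0003
grip_force: 0.0
```

Request:
move_arm(
  deltas=[
    [0.0142, 0.0024, 0, 0.0604],
    [0.0142, 0.0024, 0, 0.0604],
    [0.0142, 0.0024, 0, 0.0604],
    [0.0142, 0.0024, 0, 0.0604],
    [0.0142, 0.0024, 0, 0.0604],
    [0.0142, 0.0024, 0, 0.0604],
    [0.009, 0, 0, 0],
    [0, 0, 0, 0],
  ],
)

```text
clock: 18.95
ee_pos: [0.4702, 0.1208, 0.1041]
tool_rot: [[0.02, 1.0, -0.011], [1.0, -0.02, 0.0], [0.0, -0.011, -1.0]]
ft_force: [0.3, -0.4, -0.1]
gripper_width: 0.0003
grip_force: 0.0
```

Request:
move_arm(
  deltas=[
    [0, -0.04, -0.06, 0],
    [0, -0.04, -0.06, 0],
    [0, 0, 0, 0],
    [0, 0, 0, 0],
    [0, 0, 0, 0],
  ],
)

```text
clock: 19.37
ee_pos: [0.4317, 0.1202, 0.1645]
tool_rot: [[0.024, 1.0, -0.011], [1.0, -0.024, 0.0], [-0.0, -0.011, -1.0]]
ft_force: [-0.4, 0.1, 1.4]
gripper_width: 0.0004
grip_force: 0.0
```

```bash
python3 look.py 10 2>/dev/null
```

```text
19.3667 [0.4317 0.1202 0.1645] [[0.0235, 0.9997, -0.0106], [0.9997, -0.0235, 0.0001], [-0.0001, -0.0106, -0.9999]] q7 -23.0 [-0.4  0.1  1.4]
wheel_enclosing [0.5456, 0.1014, 0.0604]
wheel_inscribed [0.5408, 0.1022, 0.0409]
red [nan, nan, 0.0]
brass [[0.5782, 0.1011, 981.0]]
wheel est rad nan r nan
tcp in block [-0.1141  0.014 ] tool x angle in block 90.9
```

View pics/w10.png

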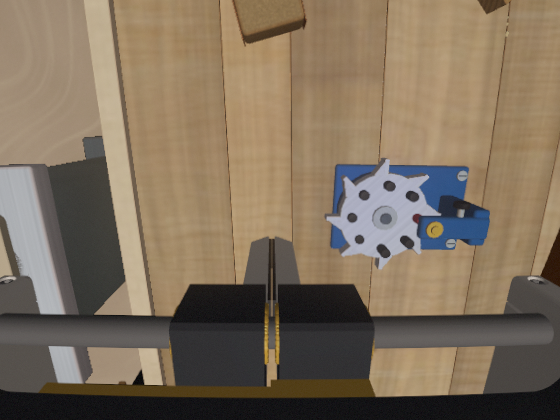

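The picture shows the red post under the rod's arm at about (417, 217). A tooth tip lies on the block's -x axis at about (330, 218), with the wheel centre at (385, 217), so the wheel is seated in its notch. The fingers are well clear.

```bash
python3 -c "
from bench import robot
print(robot.job_done())"
```

```text
the job is handed in; nothing more can be done
None
```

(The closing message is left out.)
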